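Stage the brass bushing at the top of the sloped gutter

ROBOT

A 6-joint arm with a two-finger parallel gripper is mounted at the origin on a cart in front of the work surface, level with it; the furniture and walls round the work are solid. World frame = base frame: x ahead of the robot, y to its left, z up, the work surface at z = 0. Lengths are in m, angles in rad, forces in N, time in s.
With the tool pointing down it reaches from about 0.25 to 0.725 m from the base axis. Payload 4 kg.
Tool frame: the origin (TCP) lies on the centre line of the jaws, within the pads' length; the fingertips stand 22 mm ahead of it and the grasp point (between the pads) lies 3 mm ahead of it; z points along the fingers, y is the line along which they close (so a half turn about z gives the same grasp; the last joint's range is limited). The gripper opens to 85 mm and grips with 20 to 120 N. Pads are 22 mm wide; open, the fingers measure 114 mm over their backs; the gripper's body (76 mm by 85 mm) begins 54 mm behind the grasp point. The pads swing forward as they close: fully open they stand 13 mm farther back than shut.
Start: joints at [-1.245, 0.241, 0.005, 1.335, 0, 1.571], TCP at [0.16, -0.474, 0.253] pointing down, gripper open.
Joint ranges: [-2.72, 2.72], [-1.05, 1.87], [-1.09, 1.28], [-1.99, 2.15], [-1.42, 1.44], [-3.14, 3.14]. Speed limits (rad/s): [2.79, 2.79, 3.14, 3.14, 3.14, 3.14].

INTERFACE

Orientations are given as a unit quaternion [x, y, z, w].
In Python, from workcell import bot gives the robot as it stands.
- The arm moves only by the shell command python3 -m inch 'ROWS'. ROWS is JSON, one flat list of numbers, 7 for each row, row after row: the shift along the world's x, y, z in mm, then the turn, a rotation vector about the world's x, y, z in rad, then the opening in per cent of the stroke, from 0 (shut) to 100 (fully open). A call has 1 to 8 rows; each row is the pose to reach, as a shift and turn from the pose commanded when the call began; what a row does not reach only later rows make up. A row lasts 1/12 s, in which the tool goes at most 41.7 mm and 7.16 degrees, less where a joint would pass 70% of its speed; a pose out of reach is approached as far as the arm can. A call with a gripper value outside its range is refused whole. The fingers move at their own pace and stop on an object; the grip force is fixed at half the most. Time passes only in rows, so rows that repeat a pose let the fingers close. It gives the time, the measured TCP pose, the force, the opening and the grip force at its end, in the units of the state.
- bot.get_obs(): the state, without advancing time (a new reading comes with each control period).
- bot.camera(name): name is "side" or "top" or "wrist"; returns the picture (400x640x3 uint8, blue, green, red); there is no depth.
- bot.camera_info(name): a dict with "intrinsics" (3x3 intrinsics, pixels), "camera_from_world" (4x4, takes a point from world to camera coordinates); the wrist camera has in their place "hand_eye" (4x4, takes a point from camera to tool coordinates, whose origin is the TCP and whose axes are the flange's). Camera axes: x right, y down, z forward; pixel columns grow to the right and rows downward; lengths in m; the calibration is good to about 2 mm. A picture is of the moment at which its call begins: read the wrist's pose just before it. camera_info takes no time and is no camera call.
- bot.job_done(): hands the job in; it is judged then, once.
Trained networks look in the newest picture that a camera, given by its name, has taken for a name from the list of things; names that differ only in an ending like _2 or _b are one class to them, and where a whole thing is asked for, a point or a joint stands for the part that bears it (a point fixed in the world has none). Each returns a list of dicts, best first, with "confidence" (0 to 1); they miss things now and then, are a little off and sometimes report something else, mostly with a low value. They report only what shows in the picture. A call takes as long as a camera call. They do not tell look-alikes from the thing itself.
- bot.silhouettes(camera, target): "mask" (400x640 bool, what is visible of it) and "uv" ([column, row] in pixels, amid what is visible of it).
- bot.spot_point(camera, target): "uv" ([column, row] in pixels: a listed point, or the origin of a listed thing).
The state is a dict: "clock": time; "joint_pos": joint angles; "joint_vel": joint speeds; "tau": joint torques, N m; "eef_pos": TCP position; "tool_rot": TCP orientation; "ft_force": force on the tool from outside, world axes, zero at the start; "ft_torque": the same for the moment, N m; "grip_width": finger opening in m; "grasp_force": force on a finger pad.
Only numpy, scipy, OpenCV 4.12 (cv2) and the standard library are available. Lean on these libraries where they do the work, as an engineer would, in place of code of your own. Each camera call takes 0.05 s, during which the arm holds its last target. There are 200 camera calls.

TASK

Nothing here is to be picked up. With the fingertips, push the brass bushing gently up its lane of the sloped gutter, over the crest, until it sits against the yellow end stop; do not flick it or let it run back down. Then push the red keeper arm by its black knob fully across that same lane, behind the brass bushing, so that it cannot roll back. Leave the dark steel bushing at the bottom of its own lane, and leave the other things on the bench where they are.

Things in the scene. Friction and masses are not known exactly. Their poses are not given: they have to be found in the camera images.
- gutter: Fixed aluminium gutter, two lanes side by side on a blue base 172 (x) by 252 mm (y). Origin: on the bench under the middle; y points uphill along the lanes, x across, z up. Lane centre lines at x = -42 and +42 mm, 60 mm wide inside, between a middle rib 24 mm wide and outer walls 6 mm thick, which stand 14 mm above the floor. A bushing lies at the low end of each lane; which one is where varies.
- low_end (a point): Low end of the lane floors, on the rib's centre line: x = 0, y = -110, z = 10 mm in the gutter's frame. A lip 6 mm above the floor closes the lanes here; bushings resting on it have their centres at y = -100, z = 31 mm. From here the floor climbs uphill at 10 degrees.
- crest (a point): Crest of the lane floors, at x = 0, y = 60, z = 40 mm in the gutter's frame. A bushing released before it rolls back down to the lip; beyond it the floor falls at 9 degrees to the yellow stop, so a bushing past it rolls on to the stop and stays there.
- end_stop (a point): Top edge of the face of the yellow end stop: x = 0, y = 101, z = 66 mm in the gutter's frame. A bushing resting against the stop has its centre at y = 82, z = 56 mm.
- brass_bushing: Brass-coloured bushing that rolls: a cylinder 38 mm in diameter, 56 mm long, 0.14 to 0.28 kg, polished (slips on floor and fingers, friction about 0.3), dark bands, lying across its lane, axis along the gutter's x. Origin: its centre; y and z axes turn as it rolls. Fingertips that touch it above its mid-height slip over it: push with the tips well below that.
- steel_bushing: Dark steel bushing of the same size and shape, in the other lane. To be left where it is. Origin: its centre.
- keeper (a joint): Angle (rad) of the red keeper arm about its upright pivot at x = 0, y = 56 mm in the gutter's frame. 0: arm points downhill along the rib, clear of both lanes (starts within 0.08 of this); +1.57 (end stop): across the lane at +x; -1.57: across the lane at -x. Arm 12 mm wide, 74 mm long, z = 60 to 70 mm above the bench. Needs about 1 N at the knob; stays where left.
- keeper_knob (a point): Centre of the top of the black upright knob on the keeper arm: a pin 14 mm in diameter, 58 mm from the pivot, from z = 70 to 100 mm above the bench.
- log_pad: dark blue spiral notebook, 148x109x14 mm, lying on the bench to the left. Bystander, loose. Origin: centre of its underside.
- masking_roll: roll of beige masking tape lying flat, 100 mm across, 25 mm high. Bystander, loose. Origin: centre of its underside.
- tape_roll: small black roll of tape lying flat, 63 mm across, 19 mm high, on top of the masking tape. Bystander, loose. Origin: centre of its underside.
- pen_marker: blue and white marker pen, 17x135x16 mm, lying on the notebook. Bystander, loose. Origin: centre of its underside.
- barcode_scanner: grey and black hand scanner, 144x96x40 mm, lying to the right. Bystander, loose. Origin: centre of its underside.
- parts_organiser: blue compartment box with a clear lid, 130x194x47 mm, to the right. Bystander, loose. Origin: centre of its underside.
There are look-alikes about, which are no part of the job. What is shaped like the brass_bushing but orange or white is not meant.

How it is judged:
On the way, in this order (a step that is already met when the one before it is completed fails the run):
1. the brass bushing rests against the end stop, past the crest, with the keeper not yet across its lane (y of brass_bushing in the frame of gutter between 0.077 and 0.09 m and z of brass_bushing in the frame of gutter between 0.05 and 0.062 m and linear speed of brass_bushing below 0.02 m/s and value of joint keeper between -1 and 1 rad), for 0.2 s.
2. the keeper lies across the brass bushing's lane (((x of brass_bushing in the frame of gutter between 0.034 and 0.05 m and value of joint keeper above 1.4 rad) or (x of brass_bushing in the frame of gutter between -0.05 and -0.034 m and value of joint keeper below -1.4 rad))), for 0.2 s.
At the end, for the whole second after the job is handed in: The brass bushing lies at rest in its lane against the end stop (its centre within 5 mm of the seated place along the lane), the keeper arm is swung to within 0.17 rad of fully across that lane (1.57 rad), and the steel bushing still lies at the low end of its own lane (within 15 mm of its start) (y of brass_bushing in the frame of gutter between 0.077 and 0.09 m and z of brass_bushing in the frame of gutter between 0.05 and 0.062 m and linear speed of each of brass_bushing, steel_bushing below 0.02 m/s and (x of brass_bushing in the frame of gutter between 0.034 and 0.05 m or x of brass_bushing in the frame of gutter between -0.05 and -0.034 m) and ((x of brass_bushing in the frame of gutter between 0.034 and 0.05 m and value of joint keeper above 1.4 rad) or (x of brass_bushing in the frame of gutter between -0.05 and -0.034 m and value of joint keeper below -1.4 rad)) and y of steel_bushing in the frame of gutter below -0.08 m and z of steel_bushing in the frame of gutter below 0.045 m and distance of steel_bushing from where it was at the start of the episode below 0.015 m); the robot touches nothing.
It fails at once if the brass bushing is flicked or runs free (faster than 0.45 m/s) (linear speed of brass_bushing above 0.45 m/s).
It fails at once if the brass bushing is lifted off the gutter (about 12 mm or more) (z of brass_bushing in the frame of gutter above 0.075 m or (y of brass_bushing in the frame of gutter below 0.02 m and z of brass_bushing in the frame of gutter above 0.066 m) or (y of brass_bushing in the frame of gutter below -0.04 m and z of brass_bushing in the frame of gutter above 0.056 m) or (y of brass_bushing in the frame of gutter below -0.085 m and z of brass_bushing in the frame of gutter above 0.048 m)).
It fails at once if the brass bushing leaves the gutter sideways (not (x of brass_bushing in the frame of gutter between 0.03 and 0.054 m or x of brass_bushing in the frame of gutter between -0.054 and -0.03 m)).
It fails at once if the steel bushing is moved more than 20 mm (distance of steel_bushing from where it was at the start of the episode above 0.02 m).
It fails at once if another thing on the bench (notebook, tape rolls, pen, scanner, blue box) is moved more than 20 mm (distance of any of log_pad, masking_roll, tape_roll, pen_marker, barcode_scanner, parts_organiser from where it was at the start of the episode above 0.02 m).
It also fails if it takes over 51 s, if anything falls off the work surface, if the arm or the gripper's body presses on something with over 40 N, if the wrist force passes 120 N, or if a joint passes its speed limit or range.

## Working session

There is one attempt and no reset: what is moved stays moved. The work goes in short steps, Python scripts to look and compute and a shell command to move; the robot and the scene stay as the last step left them, time stands still between calls to the robot, and variables do not carry over. Pictures are saved under pics/ and viewed, at most 13 in all, crops included, and the job is handed in when it is done.

```bash
mkdir -p pics; cat > h.py <<'E'
import numpy as np, cv2
from workcell import bot
def ray(cam,uv):
    i=bot.camera_info(cam);K=np.array(i["intrinsics"]);T=np.array(i["camera_from_world"])
    d=T[:3,:3].T@np.linalg.inv(K)@np.array([uv[0],uv[1],1.]);o=-T[:3,:3].T@T[:3,3];return o,d
def at_z(cam,uv,z):
    o,d=ray(cam,uv);return o+d*(z-o[2])/d[2]
def proj(cam,p):
    i=bot.camera_info(cam);K=np.array(i["intrinsics"]);T=np.array(i["camera_from_world"])
    q=K@(T[:3,:3]@np.array(p)+T[:3,3]);return q[:2]/q[2]
E
python3 - <<'E'
from h import *
for c in ["top","side"]:
    cv2.imwrite(f"pics/{c}0.png",bot.camera(c))
    for n,z in [("low_end",.01),("crest",.04),("end_stop",.066),("keeper_knob",.1),("brass_bushing",.031),("steel_bushing",.031),("gutter",0)]:
        for r in bot.spot_point(c,n)[:3]:
            print(c,n,round(r["confidence"],2),np.round(r["uv"]),np.round(at_z(c,r["uv"],z),3))
o=bot.get_obs();print(o["clock"],o["eef_pos"],o["tool_rot"],o["grip_width"])
E
```

```text
top low_end 0.72 [346. 196.] [ 0.515 -0.087  0.01 ]
top crest 0.7 [284. 198.] [0.506 0.076 0.04 ]
top end_stop 0.56 [269. 200.] [0.498 0.114 0.066]
top keeper_knob 0.72 [304. 199.] [0.492 0.022 0.1  ]
top keeper_knob 0.64 [302. 190.] [0.514 0.026 0.1  ]
top brass_bushing 0.73 [243. 252.] [0.369 0.186 0.031]
top brass_bushing 0.69 [365. 256.] [ 0.35  -0.131  0.031]
top brass_bushing 0.55 [347. 212.] [ 0.467 -0.087  0.031]
top steel_bushing 0.85 [340. 179.] [ 0.556 -0.072  0.031]
top steel_bushing 0.61 [196. 193.] [0.527 0.313 0.031]
top steel_bushing 0.22 [305. 200.] [0.503 0.022 0.031]
top gutter 0.69 [302. 199.] [0.511 0.032 0.   ]
top gutter 0.26 [440. 236.] [ 0.4   -0.334  0.   ]
top gutter 0.2 [437. 159.] [ 0.612 -0.342  0.   ]
side low_end 0.89 [327. 251.] [ 0.511 -0.092  0.01 ]
side crest 0.65 [323. 206.] [0.512 0.091 0.04 ]
side end_stop 0.83 [321. 192.] [0.508 0.123 0.066]
side end_stop 0.31 [283. 331.] [ 0.42  -0.411  0.066]
side keeper_knob 0.59 [322. 197.] [0.505 0.021 0.1  ]
side brass_bushing 0.91 [259. 261.] [ 0.356 -0.156  0.031]
side brass_bushing 0.71 [306. 242.] [ 0.462 -0.083  0.031]
side brass_bushing 0.62 [270. 180.] [0.351 0.306 0.031]
side steel_bushing 0.79 [345. 236.] [ 0.558 -0.062  0.031]
side gutter 0.57 [322. 232.] [0.506 0.016 0.   ]
0.8 [ 0.16003376 -0.47371291  0.25333887] [9.86765105e-01 1.62156173e-01 2.21030780e-05 4.38432317e-05] 0.08561897174970304
```

View pics/top0.png

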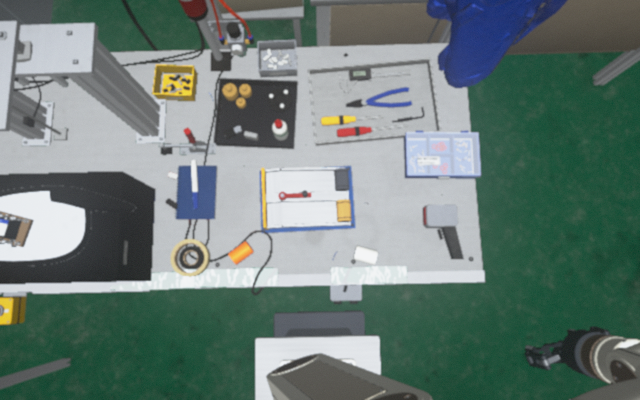

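View pics/side0.png

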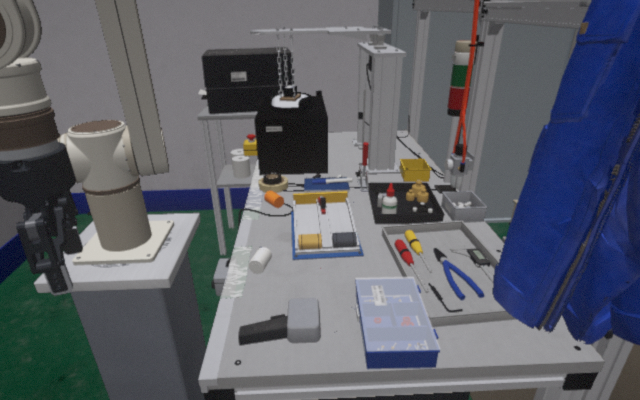

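Bushing-shaped candidates in the top picture are brass-coloured (347,212) in the near lane, orange (243,252) on the bench and white (365,256) on the bench. I choose (347,212), in the −x lane. Steel is at (340,179), in the +x lane.

```bash
cat > fit.py <<'E'
from h import *
from scipy.optimize import least_squares
P={"low_end":(0,-.11,.01),"crest":(0,.06,.04),"end_stop":(0,.101,.066),"gutter":(0,0,0),"brass_bushing":(-.042,-.1,.031),"steel_bushing":(.042,-.1,.031)}
def W(q,p):
    c,s=np.cos(q[2]),np.sin(q[2]);return np.array([q[0]+c*p[0]-s*p[1],q[1]+s*p[0]+c*p[1],p[2]])
E
python3 - <<'E'
from fit import *
obs=[];q0=[.51,.02,0.]
for c in ["top","side"]:
    im=bot.camera(c)
    for n,p in P.items():
        e=proj(c,W(q0,p)); r=bot.spot_point(c,n)
        r=[x["uv"] for x in r if np.hypot(*(np.array(x["uv"])-e))<14]
        if r: obs.append((c,n,r[0]))
    if c=="top": t=im
    else: s=im
f=lambda q:np.concatenate([proj(c,W(q,P[n]))-uv for c,n,uv in obs])
r=least_squares(f,q0,loss="soft_l1");q=r.x;print(q)
for o,e in zip(obs,f(q).reshape(-1,2)):print(o[0],o[1],np.round(e,1))
np.save("q.npy",q)
def draw(c,im,x0,y0,w,h,k):
    im=cv2.resize(im[y0:y0+h,x0:x0+w],None,fx=k,fy=k,interpolation=cv2.INTER_CUBIC)
    for z,a,b in [(0,.086,.126)]:
        pts=np.array([(proj(c,W(q,(sx*a,sy*b,z)))-[x0,y0]+.5)*k for sx,sy in [(-1,-1),(1,-1),(1,1),(-1,1)]]).astype(int)
        cv2.polylines(im,[pts],True,(0,0,255),1)
    return im
a=draw("top",t,240,150,130,100,4);b=draw("side",s,260,170,130,100,4)
a=a[:, :520];cv2.imwrite("pics/fit1.png",np.vstack([a,b])[:, :][:800].copy() if 0 else cv2.resize(np.hstack([a,b]),(800,308)))
E
```

```text
[0.50844611 0.02459568 0.03694722]
top low_end [-1.   0.7]
top crest [-1.9  0.4]
top end_stop [ 1.1 -4.7]
top gutter [2.9 0.6]
top brass_bushing [0.4 0.4]
top steel_bushing [ 0.6 -0.9]
side low_end [ 1.7 -2.4]
side crest [-2.7 -1.1]
side end_stop [ 0.1 -3.7]
side gutter [ 0.1 -4.4]
side brass_bushing [1.5 0.6]
side steel_bushing [-3.9  2.3]
```

View pics/fit1.png

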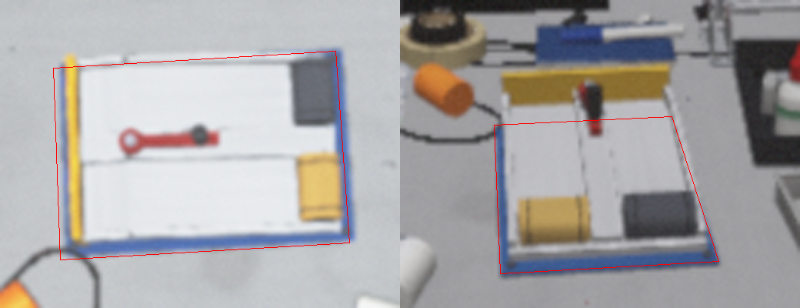

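The crop shows the brass-coloured bushing in the −x (near) lane, dark steel in the +x lane, and the orange and white ones outside the gutter. The fit is good near the low end but slightly off in yaw, so I'll move over and look with the wrist camera.

```bash
python3 -m inch '[300,354,60,0,0,-0.3,0, 300,354,60,0,0,-0.3,0, 300,354,60,0,0,-0.3,0, 300,354,60,0,0,-0.3,0, 300,354,60,0,0,-0.3,0, 300,354,60,0,0,-0.3,0, 300,354,60,0,0,-0.3,0, 300,354,60,0,0,-0.3,0]'; python3 -m inch '[0,0,0,0,0,0,0, 0,0,0,0,0,0,0]'
```

```text
clock: 2.17
eef_pos: [0.3699, -0.2255, 0.2957]
tool_rot: [1.0, 0.013, 0.0, 0.0]
ft_force: [-0.1, -0.5, 0.8]
grip_width: -0.0002
grasp_force: 0.0
clock: 2.33
eef_pos: [0.3705, -0.2255, 0.2955]
tool_rot: [1.0, 0.016, 0.0, 0.0]
ft_force: [-0.4, -0.6, 0.2]
grip_width: -0.0001
grasp_force: 0.0
```

```bash
python3 -m inch '[95,115,20,0,0,0,0, 95,115,20,0,0,0,0, 95,115,20,0,0,0,0, 95,115,20,0,0,0,0, 95,115,20,0,0,0,0, 95,115,20,0,0,0,0]'; python3 - <<'E'
from fit import *
from scipy.spatial.transform import Rotation as R
o=bot.get_obs();im=bot.camera("wrist");i=bot.camera_info("wrist");K=np.array(i["intrinsics"]);H=np.array(i["hand_eye"])
T=np.eye(4);T[:3,:3]=R.from_quat(o["tool_rot"]).as_matrix();T[:3,3]=o["eef_pos"];C=np.linalg.inv(T@H)
pw=lambda p:(lambda v:v[:2]/v[2])(K@(C[:3,:3]@p+C[:3,3]))
P["keeper_knob"]=(0,-.002,.1)
q=np.load("q.npy");obs=[]
for n,p in P.items():
    e=pw(W(q,p))
    for r in bot.spot_point("wrist",n)[:2]: print(n,round(r["confidence"],2),np.round(r["uv"]),np.round(e))
for sx,sy in [(-1,-1),(1,-1),(1,1),(-1,1)]: cv2.circle(im,tuple(np.clip(pw(W(q,(sx*.086,sy*.126,0))),-999,2000).astype(int)),4,(0,0,255),1)
print(T@H)
cv2.imwrite("pics/w1.png",im);np.savez("w1.npz",C=C,K=K)
E
```

```text
clock: 2.83
eef_pos: [0.464, -0.1129, 0.3146]
tool_rot: [1.0, 0.013, -0.001, 0.0]
ft_force: [-0.3, -0.5, 0.6]
grip_width: -0.0002
grasp_force: 0.0
low_end 0.77 [296. 110.] [294. 109.]
crest 0.93 [139. 106.] [134. 113.]
end_stop 0.96 [ 83. 114.] [ 80. 116.]
end_stop 0.5 [531.  19.] [ 80. 116.]
gutter 0.9 [200. 108.] [201. 110.]
brass_bushing 0.74 [ 68. 219.] [285. 149.]
brass_bushing 0.71 [287. 148.] [285. 149.]
steel_bushing 0.84 [284.  68.] [282.  70.]
keeper_knob 0.68 [493. 194.] [170. 117.]
keeper_knob 0.67 [168. 118.] [170. 117.]
[[ 0.02597194 -0.95276966 -0.30258127  0.5417086 ]
 [-0.99966212 -0.0244347  -0.00886548 -0.11145405]
 [ 0.00105327  0.30270929 -0.95308236  0.43490053]
 [ 0.          0.          0.          1.        ]]
```

View pics/w1.png

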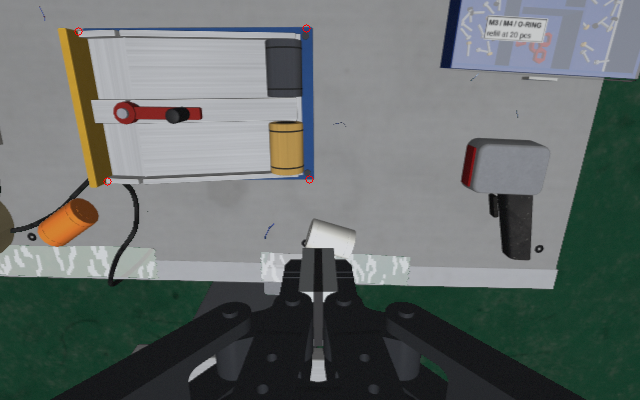

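The picture shows brass at (287,148), steel at (284,68), the keeper pivot at (125,112) and the knob at (176,115). The base's low-end corners are at (313,181) and (313,27). I'll refit with these.

```bash
python3 - <<'E'
from fit import *
d=np.load("w1.npz");C,K=d["C"],d["K"]
pw=lambda p:(lambda v:v[:2]/v[2])(K@(C[:3,:3]@p+C[:3,3]))
L=[((0,.056,.072),(125,112)),((.086,-.126,0),(313,27)),((-.086,-.126,0),(313,181)),((-.042,-.1,.031),(287,148)),((.042,-.1,.031),(284,68)),((0,-.11,.01),(296,110)),((0,.101,.066),(83,114)),((0,.06,.04),(139,106)),((0,0,0),(200,108))]
f=lambda q:np.concatenate([pw(W(q,p))-uv for p,uv in L])
r=least_squares(f,np.load("q.npy"),loss="soft_l1");q=r.x;print(q,np.round(f(q).reshape(-1,2),1).tolist());np.save("q2.npy",q)
# knob
v=C[:3,:3].T@np.linalg.inv(K)@[176,115,1.];o=-C[:3,:3].T@C[:3,3];k=o+v*(.1-o[2])/v[2];print("knob",k)
for n,p in dict(brass=(-.042,-.1,.031),start=(-.045,-.165,.022),crest=(-.042,.06,.04)).items():print(n,W(q,p).round(4))
E
```

```text
[0.51084552 0.02129475 0.02472232] [[-0.2, 0.5], [-2.4, 0.8], [-1.7, -2.2], [0.7, -0.0], [1.7, 1.0], [0.9, -1.5], [-0.1, -2.1], [-2.6, 4.1], [3.8, -0.2]]
knob [0.51089494 0.01648221 0.1       ]
brass [ 0.4713 -0.0797  0.031 ]
start [ 0.4699 -0.1448  0.022 ]
crest [0.4674 0.0802 0.04  ]
```

```bash
python3 -m inch '[6,-35,-60,0.1,0,0,0, 6,-35,-150,0.2,0,0,0, 6,-35,-200,0.2,0,0,0, 6,-35,-250,0.2,0,0,0, 6,-35,-250,0.2,0,0,0, 6,-35,-275,0.2,0,0,0, 6,-35,-275,0.2,0,0,0, 6,-35,-275,0.2,0,0,0]'; python3 - <<'E'
from h import *
a=bot.camera("side");b=bot.camera("wrist")
a=cv2.resize(a[160:285,240:400],(640,500),interpolation=cv2.INTER_CUBIC)
cv2.imwrite("pics/p2.png",np.hstack([cv2.resize(a,(400,312)),cv2.resize(b,(400,312))]))
E
```

```text
clock: 3.9
eef_pos: [0.4649, -0.1457, 0.0342]
tool_rot: [0.995, 0.012, -0.005, -0.102]
ft_force: [-0.9, 1.2, 0.2]
grip_width: 0.0001
grasp_force: 0.0
```

View pics/p2.png

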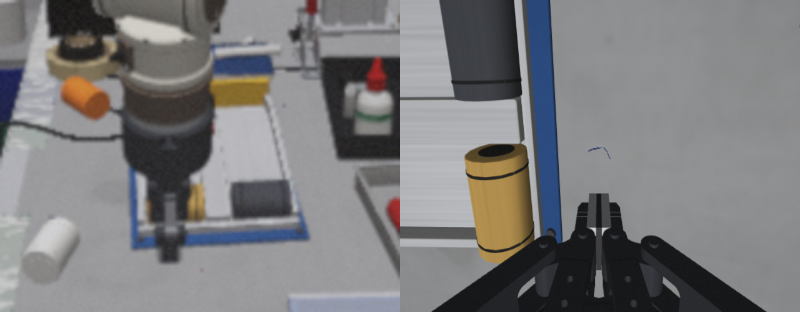

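The fingers stand just behind the brass bushing's lip, inside the lane's width and clear of the steel bushing. Starting the push.

```bash
python3 -m inch '[3,5,4,0,0,0,0, 4,11,5,0,0,0,0, 4,17,5,0,0,0,0, 4,22,5,0,0,0,0, 4,27,5,0,0,0,0, 4,31,5.5,0,0,0,0, 4,35,6,0,0,0,0, 4,39,7,0,0,0,0]'; python3 -m inch '[0,4,0.7,0,0,0,0, 0,8,1.4,0,0,0,0, 0,12,2.1,0,0,0,0, 0,16,2.8,0,0,0,0, 0,20,3.5,0,0,0,0]'; python3 - <<'E'
from h import *
a=bot.camera("side");b=bot.camera("wrist")
a=cv2.resize(a[160:285,240:400],(640,500),interpolation=cv2.INTER_CUBIC)
cv2.imwrite("pics/p3.png",np.hstack([cv2.resize(a,(400,312)),cv2.resize(b,(400,312))]))
E
```

```text
clock: 4.67
eef_pos: [0.4741, -0.108, 0.0473]
tool_rot: [0.995, 0.013, 0.001, -0.099]
ft_force: [-0.3, -2.0, 1.2]
grip_width: 0.0002
grasp_force: 1.0
clock: 5.08
eef_pos: [0.4741, -0.0879, 0.0507]
tool_rot: [0.995, 0.013, 0.001, -0.1]
ft_force: [0.9, -0.8, 0.9]
grip_width: -0.0001
grasp_force: 0.7
```

View pics/p3.png

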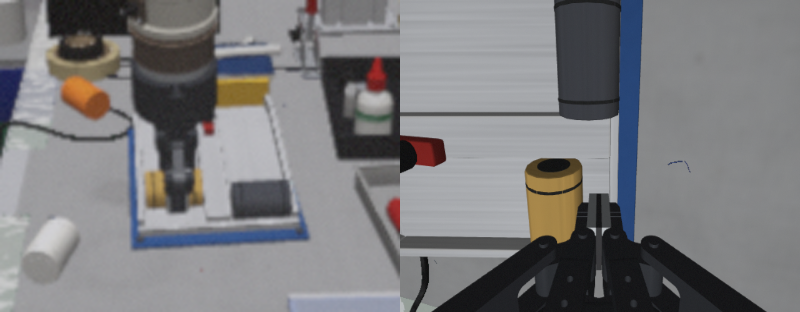

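The brass bushing has moved about 20 mm up the lane, with the steel unmoved. The tool sits about 9 mm high, so I'll lower it while pushing.

```bash
python3 -m inch '[-1,2,-3,0,0,0,0, -1,4,-5,0,0,0,0, -2,7,-7,0,0,0,0, -2,10,-7,0,0,0,0, -2,13,-6.5,0,0,0,0, -2,16,-6,0,0,0,0, -2,19,-5.5,0,0,0,0, -2,22,-5,0,0,0,0]'; python3 -m inch '[0,4,0.7,0,0,0,0, 0,8,1.4,0,0,0,0, 0,12,2.1,0,0,0,0, 0,16,2.8,0,0,0,0, -1,20,3.5,0,0,0,0, -1,24,4.2,0,0,0,0, -1,28,4.9,0,0,0,0, -1,32,5.6,0,0,0,0]'; python3 - <<'E'
from h import *
a=bot.camera("side");b=bot.camera("wrist")
a=cv2.resize(a[160:285,240:400],(640,500),interpolation=cv2.INTER_CUBIC)
cv2.imwrite("pics/p4.png",np.hstack([cv2.resize(a,(400,312)),cv2.resize(b,(400,312))]))
E
```

```text
clock: 5.85
eef_pos: [0.4722, -0.0659, 0.0458]
tool_rot: [0.995, 0.013, 0.001, -0.1]
ft_force: [0.0, 0.1, 0.8]
grip_width: 0.0001
grasp_force: 0.5
clock: 6.52
eef_pos: [0.471, -0.0338, 0.0513]
tool_rot: [0.995, 0.013, 0.001, -0.1]
ft_force: [-0.3, -1.0, 0.8]
grip_width: 0.0
grasp_force: 0.5
```

View pics/p4.png

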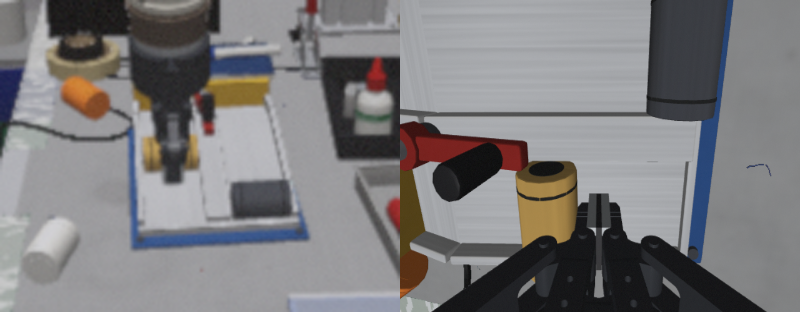

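```bash
python3 -m inch '[0,4,0.7,0,0,0,0, 0,8,1.4,0,0,0,0, 0,12,2.1,0,0,0,0, 0,16,2.8,0,0,0,0, -1,20,3.5,0,0,0,0, -1,24,4.2,0,0,0,0, -1,28,4.9,0,0,0,0, -1,32,5.6,0,0,0,0]';python3 -m inch '[0,4,0.7,0,0,0,0, 0,8,1.4,0,0,0,0, 0,12,2.1,0,0,0,0, 0,16,2.8,0,0,0,0, -1,20,3.5,0,0,0,0, -1,24,4.2,0,0,0,0, -1,28,4.9,0,0,0,0, -1,32,5.6,0,0,0,0]'; python3 -m inch '[0,4,0.7,0,0,0,0, 0,8,1.4,0,0,0,0, 0,12,2.1,0,0,0,0, 0,15,2.6,0,0,0,0, -1,18,3.2,0,0,0,0, -1,21,3.7,0,0,0,0, -1,24,4.2,0,0,0,0, -1,27,4.7,0,0,0,0]'; python3 - <<'E'
from h import *
a=bot.camera("side");b=bot.camera("wrist")
a=cv2.resize(a[160:285,240:400],(640,500),interpolation=cv2.INTER_CUBIC)
cv2.imwrite("pics/p5.png",np.hstack([cv2.resize(a,(400,312)),cv2.resize(b,(400,312))]))
E
```

```text
clock: 7.28
eef_pos: [0.47, -0.0018, 0.0569]
tool_rot: [0.995, 0.013, 0.001, -0.1]
ft_force: [0.3, -1.0, 1.3]
grip_width: -0.0003
grasp_force: 0.5
clock: 7.95
eef_pos: [0.469, 0.0302, 0.0625]
tool_rot: [0.995, 0.013, 0.001, -0.1]
ft_force: [-0.9, -0.4, 0.5]
grip_width: -0.0002
grasp_force: 0.5
clock: 8.62
eef_pos: [0.4679, 0.0572, 0.0671]
tool_rot: [0.995, 0.013, 0.001, -0.1]
ft_force: [0.4, 0.9, 0.4]
grip_width: -0.0001
grasp_force: 0.0
```

View pics/p5.png

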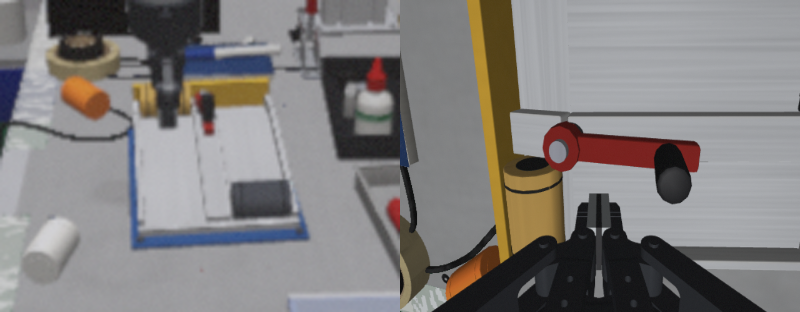

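The brass bushing sits against the yellow stop and the pad force is zero, so it has rolled on. Next I raise the tool and go to the +x side of the knob.

```bash
python3 -m inch '[0,-6,30,0,0,0,0, 0,-6,60,0,0,0,0, 0,-6,85,0,0,0,0, 30,-25,85,0,0,0,0, 60,-45,85,0,0,0,0, 69,-49,85,0,0,0,0, 69,-49,60,0,0,0,0, 69,-49,33,0,0,0,0]'; python3 - <<'E'
from h import *
a=bot.camera("side");b=bot.camera("wrist")
a=cv2.resize(a[160:285,240:400],(640,500),interpolation=cv2.INTER_CUBIC)
cv2.imwrite("pics/p6.png",np.hstack([cv2.resize(a,(400,312)),cv2.resize(b,(400,312))]))
P=np.array([.5094,.0773])
for th in np.radians([0,15,30,45,60,75,90]):
    t=th-.025
    k=P+58e-3*np.array([-np.sin(t),-np.cos(t)])-7e-3*np.array([-np.cos(t),np.sin(t)])
    print(np.round((k+[.011,-.006-.0044])*1000,1))
E
```

```text
clock: 9.38
eef_pos: [0.5401, 0.0069, 0.1013]
tool_rot: [0.995, 0.012, 0.004, -0.1]
ft_force: [0.0, 0.9, -0.9]
grip_width: -0.0002
grasp_force: 0.0
[528.8   9.1]
[513.6   8.9]
[498.8  12.6]
[485.5  20.1]
[474.6  30.7]
[466.7  43.8]
[462.6  58.5]
```

View pics/p6.png

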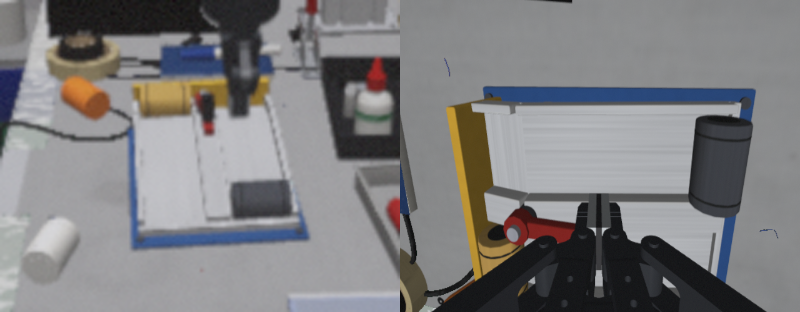

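The bushing stays seated at the stop and the fingers are on the +x side of the knob. I'll follow the arc.

```bash
python3 -m inch '[-5,1,0,0,0,0,0, -10,1,0,0,0,0,0, -16,1,0,0,0,0,0, -23,1,0,0,0,0,0, -30,2,0,0,0,0,0, -38,4,0,0,0,0,0, -45,8,0,0,0,0,0, -52,12,0,0,0,0,0]'; python3 -m inch '[-6,5,0,0,0,0,0, -11,11,0,0,0,0,0, -15,17,0,0,0,0,0, -18,24,0,0,0,0,0, -20,30,0,0,0,0,0, -22,35,0,0,0,0,0, -23,38,0,0,0,0,0, -23,38,0,0,0,0,0]'; python3 - <<'E'
from h import *
a=bot.camera("side");b=bot.camera("wrist")
a=cv2.resize(a[160:285,240:400],(640,500),interpolation=cv2.INTER_CUBIC)
cv2.imwrite("pics/p7.png",np.hstack([cv2.resize(a,(400,312)),cv2.resize(b,(400,312))]))
E
```

```text
clock: 10.15
eef_pos: [0.4843, 0.02, 0.1006]
tool_rot: [0.995, 0.013, 0.002, -0.1]
ft_force: [0.4, 0.0, -0.2]
grip_width: 0.0002
grasp_force: 0.5
clock: 10.82
eef_pos: [0.4624, 0.0583, 0.1002]
tool_rot: [0.995, 0.013, 0.002, -0.1]
ft_force: [0.9, -0.6, -1.0]
grip_width: -0.0
grasp_force: 0.5
```

View pics/p7.png

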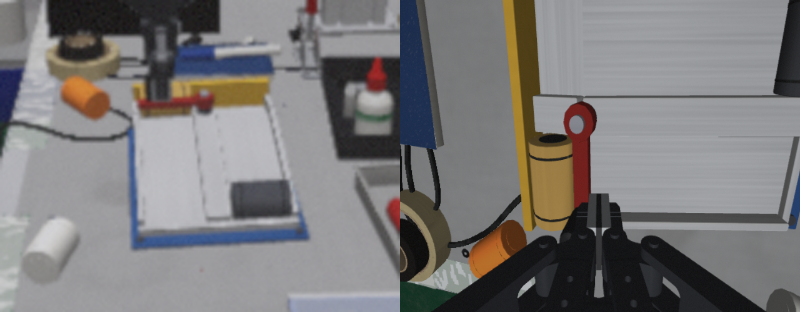

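The keeper lies almost fully across the lane. A small extra push should find its stop.

```bash
python3 -m inch '[0,1,0,0,0,0,0, 0,2,0,0,0,0,0, 0,3,0,0,0,0,0, 0,3,0,0,0,0,0]'; python3 -m inch '[0,1,0,0,0,0,0, 0,2,0,0,0,0,0, 0,2,0,0,0,0,0]'
```

```text
clock: 11.25
eef_pos: [0.4625, 0.0592, 0.1]
tool_rot: [0.995, 0.012, 0.002, -0.098]
ft_force: [1.1, -6.7, 0.3]
grip_width: 0.0
grasp_force: 2.7
clock: 11.5
eef_pos: [0.4636, 0.0606, 0.1002]
tool_rot: [0.995, 0.012, 0.003, -0.097]
ft_force: [3.6, -7.2, -1.5]
grip_width: 0.0001
grasp_force: 3.2
```

The force reads 7 N, so the keeper is on its stop. Backing off and checking.

```bash
python3 -m inch '[2,-10,0,0,0,0,0, 2,-25,0,0,0,0,0, 2,-30,20,0,0,0,0, 2,-40,60,0,0,0,0, 2,-80,100,0,0,0,0, 2,-110,120,0,0,0,0, 2,-130,130,0,0,0,0, 2,-130,130,0,0,0,0]'; python3 -m inch '[0,0,0,0,0,0,0, 0,0,0,0,0,0,0, 0,0,0,0,0,0,0]'; python3 - <<'E'
from h import *
a=bot.camera("side");b=bot.camera("wrist")
a=cv2.resize(a[160:285,240:400],(640,500),interpolation=cv2.INTER_CUBIC)
cv2.imwrite("pics/p8.png",np.hstack([cv2.resize(a,(400,312)),cv2.resize(b,(400,312))]))
E
```

```text
clock: 12.17
eef_pos: [0.466, -0.0714, 0.2338]
tool_rot: [0.995, 0.011, 0.005, -0.099]
ft_force: [1.7, 0.2, -0.0]
grip_width: -0.0002
grasp_force: 0.0
clock: 12.42
eef_pos: [0.4631, -0.0662, 0.2289]
tool_rot: [0.995, 0.013, -0.0, -0.101]
ft_force: [-0.6, 0.2, -0.9]
grip_width: 0.0002
grasp_force: 0.0
```

View pics/p8.png

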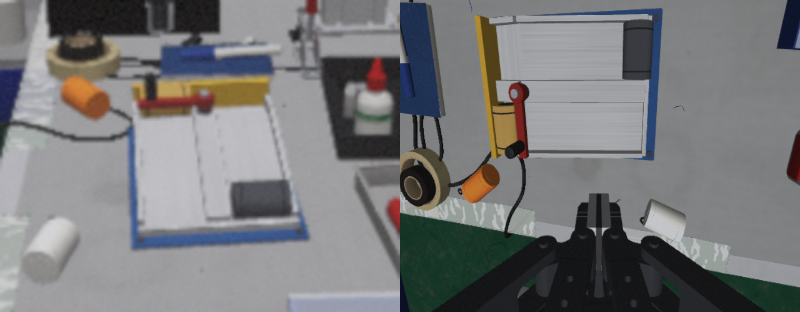

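The brass bushing is seated at (505,125), the keeper is fully across behind it, and the steel bushing is at its low end (637,50). The arm is clear of everything.

```bash
python3 -c "
from workcell import bot
print(bot.job_done())"
```

```text
the job is handed in; nothing more can be done
None
```

I've handed the job in: in the last pictures the brass bushing rests against the yellow stop, the keeper is fully across its lane behind it, and the steel bushing is still at its low end. The clock was at about 12.5 s, and the hand-in call did not return a verdict.

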